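# Turn the ball dish to the bowl

### The arm

A 6-joint arm with a two-finger parallel gripper is mounted at the origin on the work surface. World frame = base frame: x ahead of the robot, y to its left, z up, the work surface at z = 0. Lengths are in m, angles in rad, forces in N, time in s.
With the tool pointing down it reaches from about 0.325 to 0.775 m from the base axis. Payload 5.5 kg.
Tool frame: the origin (TCP) lies midway between the tips of the shut fingers; the grasp point (between the pads) lies env.tcp_to_grasp behind it (env.tcp_to_grasp is the distance from the TCP to the grasp point, in m); z points along the fingers, x is the direction in which the jaws open and shut, and the axes are right-handed (so a half turn about z gives the same grasp; the last joint's range is limited). The gripper opens to 85 mm and grips with 20 to 120 N. Pads are 22 mm wide; open, the fingers measure 114 mm over their backs; the gripper's body (76 mm by 85 mm) begins 54 mm behind the grasp point. The pads swing forward as they close: fully open they stand 13 mm farther back than shut.
Start: joints at [1.283, 0.091, 1.231, -0, 1.82, -0.057], TCP at [0.137, 0.584, 0.231] pointing down, gripper open.
Joint ranges: [-2.87, 2.87], [-0.86, 2.18], [0.17, 2.46], [-1.51, 4.65], [0.06, 2.69], [-2.65, 2.65]. Speed limits (rad/s): [2.57, 2.57, 3.01, 3.14, 3.14, 3.14].

### API

Orientations are given as a unit quaternion [x, y, z, w].
In Python, from bench import read_state, cams, hand_in, env gives the robot as it stands.
- The arm moves only by the shell command python3 -m creep 'ROWS' [OPENING] [FORCE]. ROWS is JSON, one flat list of numbers, 4 for each row, row after row: the shift along the tool's x, y, z in mm, then the turn about the tool's z in rad. In form: [dx, dy, dz, turn, dx, dy, dz, turn, ...]. A call has exactly 8 rows; each row shifts and turns the commanded pose from where the row before left it, along the tool's axes as they then stand; what a row does not reach is not made up. A row lasts 1/8 s, in which the tool goes at most 62.5 mm and 10.7 degrees, less where a joint would pass 70% of its speed; a pose out of reach is approached as far as the arm can. A call is refused whole if a number of a shift passes 62.5 or a number of a turn 0.188, either way. A call with a gripper value outside its range is refused whole. OPENING is the finger opening in mm, from 0 to 85.4, set as the call begins (- or left out, the last holds). The fingers move at their own pace and stop on an object; FORCE is the grip in N (left out, the last holds). Time passes only in rows, so rows that do not move let the fingers close, or fill a call up. It gives the time, the measured TCP pose, the force and the opening at its end, in the units of the state.
- read_state(): the state, without advancing time (a new reading comes with each control period).
- cams.grab_frame(name): name is "side" or "top"; returns a dict with "frame" (400x640x3 uint8, red, green, blue), "fovy" (degrees; the focal length in pixels is half the picture's height over the tangent of half this angle, whatever the lens; pixels are square), "cx", "cy" (the principal point, pixels), "distortion" ([k1, k2, p1, p2, k3] as OpenCV has them; the pictures are not rectified), "origin" and "rotation" of the camera in the world. Camera axes: x right, y down, z forward; pixel columns grow to the right and rows downward; lengths in m; the calibration is good to about 2 mm. A picture is of the moment at which its call begins. There is no depth.
- hand_in(): hands the job in, once; it reports no verdict.
The state is a dict: "time_s": time; "qpos": joint angles; "dq": joint speeds; "tau": joint torques, N m; "ee_pos": TCP position; "tcp_rot": TCP orientation; "ft_force": force on the tool from outside, world axes, zero at the start; "moment": the same for the moment, N m; "grip_width": opening from 0.0 (shut) to 1.0 (fully open).
Only numpy, scipy, OpenCV 4.12 (cv2) and the standard library are available. Lean on these libraries where they do the work, as an engineer would, in place of code of your own. Each camera call takes 0.05 s, during which the arm holds its last target. There are 200 camera calls.

### The job

Lift the steel dish off its cork coaster by the handle and give it a quarter turn towards the small stainless bowl, so that its pouring lip ends over the middle of the bowl a few centimetres above the rim, ready to pour. Keep the dish level and the loose ball resting in its middle all the way, and disturb nothing else on the shelf. Finish still holding the dish there in the gripper, still and touching neither the bowl nor the shelf.

Things in the scene. Friction and masses are not known exactly. Their poses are not given: they have to be found in the camera images.
- dish: round stainless dish, 108 mm across, rim 24 mm high, 0.2 kg or so, with a bridge handle across it and a pouring lip. Origin: centre of its flat underside; x points out through the lip, y along the handle bridge, z up. Its floor is a shallow cone (10 degrees), lowest in the middle at 5 mm, so a ball stays in the middle under gentle motion. It starts on the coaster, upright.
- dish_grip (a point): centre of the wooden grip block on top of the handle bridge, 85 mm above the underside, over the dish's centre. The block is 14 mm thick along the dish's x, 48 mm long along its y, 20 mm high; 40 mm and more of free space between it and the ball. Pinch it across its 14 mm from above.
- dish_lip (a point): tip of the pouring lip, a straight channel 27 mm wide through a gap in the rim; 74 mm from the dish's centre along its x, 18 mm above the underside. The lip's very end is 76 mm from the centre.
- dish_mid (a point): where the ball's centre is when it rests in the middle of the dish: on the dish's axis, 14 mm above the underside.
- ball_center (a point): centre of the loose steel bearing ball, 18 mm in diameter, 24 g, free to roll in the dish. Starts in the middle.
- bowl: small stainless bowl, empty, 100 mm across its rim, 45 mm high, loose, 0.15 kg. Origin: centre of its underside on the shelf. It stands to the left or to the right of the dish, about 0.16 to 0.36 m away sideways; the green box stands on the other side.
- coaster: cork coaster fixed to the shelf under the dish, 150 by 120 mm, 6 mm thick. Origin: centre of its underside; x along its long side, the way the dish's lip points at the start (roughly away from the robot), y to its left. It shows how the dish stood: after the quarter turn the dish's x lies along the coaster's y (bowl on that side) or against it.
- green_box: closed green plastic lidded box, 112 by 87 by 59 mm high; bystander. Origin: centre of its underside.
- spanner: grey steel spanner, 190 mm long, lying flat beyond the dish and the levers; bystander. x along it; origin: on its underside.
- lever_a: pink plastic tyre lever, 120 mm long, 16 mm wide, 7 mm thick, lying flat beyond the dish to the left; bystander. Origin: middle of its underside, x along it.
- lever_b: pink plastic tyre lever as lever_a, on the right; bystander.
Mind the look-alikes: they are no part of the job. Leave any orange or pink look-alike of the bowl alone. Of the things shaped like the coaster, the cork one is meant.

How it is judged:
On the way:
1. the dish is lifted clear of the coaster with the ball in its middle (z of dish in the frame of coaster above 0.03 m and distance between ball_center and dish_mid below 0.012 m and contact force between the fingers and dish above 2 N), for 0.2 s.
At the end, for the whole second after the job is handed in: The gripper holds the dish at rest, touching nothing else, its underside 5 to 70 mm above the bowl's rim, level within 5 degrees, a quarter turn (within 12 degrees) from its start heading, lip tip within 25 mm of the bowl's centre seen from above, ball within 12 mm of its place in the middle (horizontal distance between dish_lip and bowl below 0.025 m and angle between the x axis of dish and the y axis of coaster, either way round below 0.21 rad and z of dish in the frame of bowl between 0.05 and 0.115 m and contact force between the fingers and dish above 2 N and contact force between dish and bowl below 0.1 N and contact force between dish and coaster below 0.1 N and distance between ball_center and dish_mid below 0.012 m and angle between dish's own z axis and vertical below 0.09 rad and linear speed of dish below 0.02 m/s and angular speed of dish below 0.4 rad/s); the arm keeps its last pose, push and grip.
It fails at once if the ball rolls more than 22 mm from the middle of the dish (distance between ball_center and dish_mid above 0.022 m).
It fails at once if the dish is tilted by more than 12 degrees (angle between dish's own z axis and vertical above 0.21 rad).
It fails at once if the bowl is moved by more than 15 mm (distance of bowl from where it was at the start of the episode above 0.015 m).
It fails at once if the green box, the spanner or a tyre lever is moved by more than 15 mm (distance of any of green_box, spanner, lever_a, lever_b from where it was at the start of the episode above 0.015 m).
It also fails if it takes over 42 s, if anything falls off the work surface, if the arm or the gripper's body presses on something with over 40 N, if the wrist force passes 120 N, or if a joint passes its speed limit or range.

## Working session

There is one attempt and no reset: what is moved stays moved. The work goes in short steps, Python scripts to look and compute and a shell command to move; the robot and the scene stay as the last step left them, time stands still between calls to the robot, and variables do not carry over. Pictures are saved under pics/ and viewed, about 8 in all and at most 12, crops included, and the job is handed in when it is done.

```bash
mkdir -p pics; ls; cat > h.py <<'E'
import numpy as np, cv2
from bench import read_state, cams, hand_in, env
def grab(n,tag):
    d=cams.grab_frame(n); cv2.imwrite(f'pics/{tag}.png',d['frame'][:,:,::-1]); np.save(f'pics/{tag}.npy',d,allow_pickle=True); return d
def load(tag): return np.load(f'pics/{tag}.npy',allow_pickle=True).item()
def K(d):
    f=200/np.tan(np.radians(d['fovy'])/2); return np.array([[f,0,d['cx']],[0,f,d['cy']],[0,0,1.]])
def rays(d,uv):
    p=cv2.undistortPoints(np.array(uv,float).reshape(-1,1,2),K(d),np.array(d['distortion'],float)).reshape(-1,2)
    return np.c_[p,np.ones(len(p))]@np.array(d['rotation']).reshape(3,3).T
def onplane(d,uv,z):
    r=rays(d,uv); o=np.array(d['origin']); return o+r*((z-o[2])/r[:,2:3])
def proj(d,X):
    R=np.array(d['rotation']).reshape(3,3); o=np.array(d['origin'])
    return cv2.projectPoints((np.array(X,float).reshape(-1,3)-o)@R,np.zeros(3),np.zeros(3),K(d),np.array(d['distortion'],float))[0].reshape(-1,2)
E
python3 - <<'E'
from h import *
print(read_state(), env.tcp_to_grasp)
for n in('top','side'):
    d=grab(n,n+'0'); print(n,{k:v for k,v in d.items() if k!='frame'})
E
```

```text
pics
{'time_s': 0.0, 'qpos': array([ 1.28329179e+00,  9.18739731e-02,  1.23187310e+00,  6.15883408e-06,
        1.81978066e+00, -5.67040560e-02]), 'dq': array([ 0.00209655,  0.00021612, -0.0008336 , -0.00255963,  0.00119085,
       -0.00095701]), 'tau': array([ 2.82255842e-04, -4.58744502e+01, -4.18017626e+01, -3.40047345e-04,
        1.17973576e-02,  8.59425000e-06]), 'ee_pos': array([0.13717918, 0.58382911, 0.23014903]), 'tcp_rot': array([ 7.83822119e-01,  6.20984661e-01, -7.92929711e-04,  5.54439692e-04]), 'ft_force': array([ 0.22776689, -0.47561337, -0.22813449]), 'moment': array([-0.00709012, -0.0043575 ,  0.00156133]), 'grip_width': 1.0005859248955928} 0.0187
top {'fovy': 46.86317806947587, 'cx': 319.47430086727024, 'cy': 193.92106656501198, 'distortion': array([-0.03282656,  0.        ,  0.        ,  0.        ,  0.        ]), 'origin': array([0.40449988, 0.04924687, 1.14645979]), 'rotation': array([ 0.70735932, -0.69982616,  0.06808403, -0.07246176])}
side {'fovy': 42.03302250554557, 'cx': 316.5295351237417, 'cy': 198.66222662979075, 'distortion': array([0.00999899, 0.        , 0.        , 0.        , 0.        ]), 'origin': array([0.2061334 , 1.09452283, 0.72446003]), 'rotation': array([-0.15796999,  0.84473632, -0.50016562,  0.10630328])}
```

Rotation is a quaternion; fix helper, then view.

```bash
sed -i "s/np.array(d\['rotation'\]).reshape(3,3)/Rm(d)/g" h.py; cat >> h.py <<'E'
from scipy.spatial.transform import Rotation as Ro
def Rm(d): return Ro.from_quat(d['rotation']).as_matrix()
E
python3 -c "
from h import *
for n in('top0','side0'): d=load(n);print(proj(d,[[.4,0,0],[.5,0,0],[.4,.1,0],read_state()['ee_pos']]))"
```

```text
[[342.06817239 289.02322897]
 [342.1510082  247.88895811]
 [301.0335139  288.556293  ]
 [ 36.13109418 426.76624293]]
[[414.46808192 244.00503822]
 [375.73542443 236.57455562]
 [405.03728707 266.25747019]
 [537.41570009 378.22152871]]
```

View pics/top0.png

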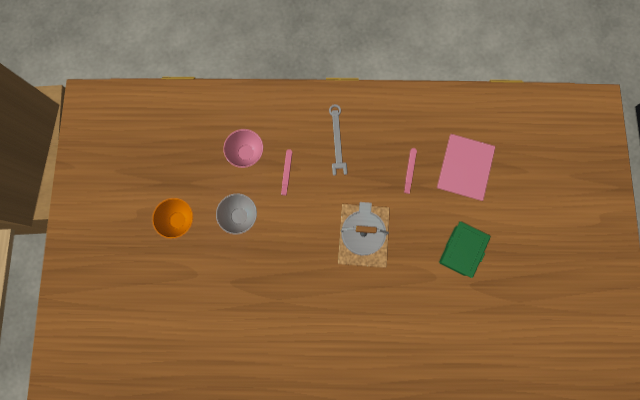

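View pics/side0.png

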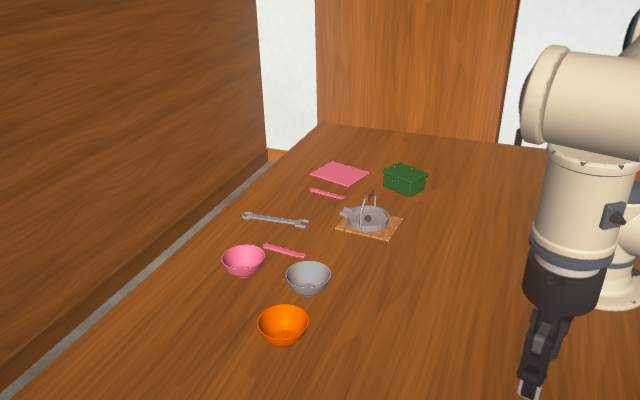

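Top view: the steel dish on the cork is at (364,233). The steel bowl is at (237,214), so it is to the left. Candidates for the bowl are steel (237,214), pink (243,148) and orange (173,218); I choose steel. Candidates for the coaster are cork (364,236) and a pink pad (466,167); I choose cork. The side view agrees: dish (368,217), bowl (308,279).

```bash
cat > m.py <<'E'
from h import *
t=load('top0'); s=load('side0')
def big(m,box):
    z=np.zeros(m.shape,np.uint8); x0,y0,x1,y1=box; z[y0:y1,x0:x1]=m[y0:y1,x0:x1]
    c=max(cv2.findContours(z,cv2.RETR_EXTERNAL,cv2.CHAIN_APPROX_NONE)[0],key=cv2.contourArea); return c
def hsv(d): return cv2.cvtColor(d['frame'],cv2.COLOR_RGB2HSV)
H=hsv(t); S=hsv(s)
for n,p in dict(wood=(310,240),cork=(345,260),dish=(355,245),grip=(366,230),bowl=(237,214)).items(): print(n,H[p[1],p[0]])
g=lambda H:(H[...,1]<70).astype(np.uint8)*255
# bowl rim from both views: ellipse of silhouette top -> plane z=.045
c=big(g(H),(205,185,270,245)); P=onplane(t,c.reshape(-1,2),.045)
print('bowl top circ', cv2.minEnclosingCircle(P[:,:2].astype(np.float32)))
c=big(g(S),(275,250,340,305)); P=onplane(s,c.reshape(-1,2),.045); 
print('bowl side y-x extents at rim', P[:,:2].min(0),P[:,:2].max(0))
# coaster + dish: not wood (brighter value or grey)
m=((H[...,2]>155)|(H[...,1]<70)).astype(np.uint8)*255
out=np.hstack([cv2.resize(t['frame'][190:280,320:410,::-1],None,fx=4.4,fy=4.4,interpolation=cv2.INTER_CUBIC),cv2.resize(cv2.cvtColor(m,cv2.COLOR_GRAY2BGR)[190:280,320:410],None,fx=4.4,fy=4.4)])
out=np.vstack([out,np.hstack([cv2.resize(s['frame'][180:245,330:410,::-1],(396,200),interpolation=cv2.INTER_CUBIC),cv2.resize(t['frame'][180:245,200:280,::-1],(396,200))])])
cv2.imwrite('pics/crop1.png',out)
E
python3 m.py
```

```text
wood [ 15 162 140]
cork [ 16 127 162]
dish [ 20   6 139]
grip [ 15 162 140]
bowl [ 23   7 143]
bowl top circ ((0.5768179893493652, 0.2592610716819763), 0.049601007252931595)
bowl side y-x extents at rim [0.52684848 0.21089239] [0.62678962 0.33055359]
```

View pics/crop1.png

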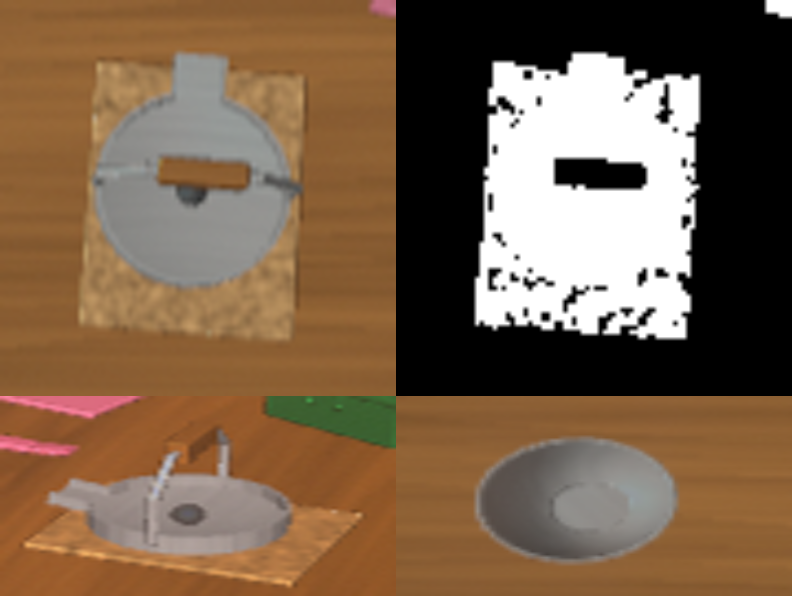

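The crop confirms the choices: a dish with a brown grip block and a dark ball in the middle, lip pointing away from the robot, on cork. The bowl is plain steel.

```bash
cat > m2.py <<'E'
from m import *
hole=255-m
c=big(hole,(352,220,380,236)); 
zz=np.zeros_like(hole); zz[222:236,354:380]=hole[222:236,354:380]
n,l,st,ce=cv2.connectedComponentsWithStats(zz); i=1+np.argmax(st[1:,4]); print(st[i])
c=np.argwhere(l==i)[:,::-1]
P=onplane(t,c,.101)[:,:2]; (r,wh,a)=cv2.minAreaRect(P.astype(np.float32)); print('grip top',r,wh,a); 
b=P-P.mean(0); w,v=np.linalg.eigh(b.T@b); print('long axis deg',np.degrees(np.arctan2(*v[::-1,1])), P.mean(0))
# side view of grip
SS=S[185:200,362:382]
ms=((S[...,0]<18)&(S[...,1]>120)).astype(np.uint8)
mm=cv2.morphologyEx(m,cv2.MORPH_CLOSE,np.ones((5,5))); mm[:205,:]=0; mm2=mm.copy()
c=big(mm2,(325,190,405,275)); P=onplane(t,c.reshape(-1,2),.006)[:,:2]
print('coaster rect',cv2.minAreaRect(P.astype(np.float32)))
gm=g(H); gm[:217]=0   # cut off lip
c=big(gm,(335,190,395,275)); P=onplane(t,c.reshape(-1,2),.030)[:,:2]
print('dish circ',cv2.minEnclosingCircle(P.astype(np.float32)),P.mean(0))
L=onplane(t,[[365.5,202.5]],.024);print('lip end',L)
print('green etc',[ (onplane(t,[p],.06)[0,:2]).round(3) for p in ((440,265),(465,250),(285,193),(338,174),(410,190))])
E
python3 m2.py
```

```text
wood [ 15 162 140]
cork [ 16 127 162]
dish [ 20   6 139]
grip [ 15 162 140]
bowl [ 23   7 143]
bowl top circ ((0.5768179893493652, 0.2592610716819763), 0.049601007252931595)
bowl side y-x extents at rim [0.52684848 0.21089239] [0.62678962 0.33055359]
[356 226  21   7 130]
grip top (0.5350340604782104, -0.04986335337162018) (0.013728425838053226, 0.04564870148897171) 0.5758410096168518
long axis deg 86.65312756237114 [ 0.53488237 -0.04932241]
coaster rect ((0.5327051281929016, -0.052762679755687714), (0.12003293633460999, 0.1518639773130417), 86.19197082519531)
dish circ ((0.5356801748275757, -0.05265779420733452), 0.057431310415267944) [ 0.53250682 -0.05043189]
lip end [[ 0.61046175 -0.05648549  0.024     ]]
green etc [array([ 0.457, -0.226]), array([ 0.493, -0.286]), array([0.625, 0.14 ]), array([0.673, 0.013]), array([ 0.636, -0.16 ])]
```

```bash
python3 -m creep '[0,0,0,0.176,0,0,0,0.176,0,0,0,0.176,0,0,0,0.176,0,0,0,0.176,0,0,0,0.176,0,0,0,0.176,0,0,0,0.176]' 85 60
cat > go.py <<'E'
import sys
from h import *
# usage: go.py x y z(grasp point) yawdeg -> remaining shift in tool axes
x,y,z,yaw=map(float,sys.argv[1:5]); s=read_state(); R=Ro.from_quat(s['tcp_rot'])
X=R.as_matrix()[:,0]; a=np.degrees(np.arctan2(X[1],X[0])); zt=R.as_matrix()[:,2]
d=np.array([x,y,z-env.tcp_to_grasp])-s['ee_pos']
print('t',s['time_s'],'tcp',s['ee_pos'].round(4),'yaw',a.round(2),'zax',zt.round(4)); print('shift mm',(R.inv().apply(d)*1000).round(1),'turn',np.radians(a-yaw).round(4),'f',s['ft_force'].round(2),'w',s['grip_width'])
E
python3 go.py 0.5335 -0.0505 0.25 -3.6
```

```text
time_s: 1.1
ee_pos: [0.1372, 0.5839, 0.2305]
tcp_rot: [0.999, -0.037, -0.0, 0.001]
ft_force: [-0.8, 0.1, 0.7]
grip_width: 0.993
t 1.1 tcp [0.1372 0.5839 0.2305] yaw -4.23 zax [-4.0e-04 -1.2e-03 -1.0e+00]
shift mm [ 4.420e+02  6.035e+02 -1.000e-01] turn -0.011 f [-0.77  0.08  0.67] w 0.9930845241616648
```

```bash
python3 -m creep '[20,28,0,-0.01,30,42,0,0,30,42,0,0,30,42,0,0,30,42,0,0,30,42,0,0,30,42,0,0,30,42,0,0]' >/dev/null
python3 -m creep '[30,42,0,0,30,42,0,0,30,42,0,0,30,42,0,0,30,42,0,0,30,42,0,0,22,20,0,0,10,8,0,0]' >/dev/null
python3 go.py 0.5335 -0.0505 0.091 -3.6
```

```text
t 3.1 tcp [ 0.5437 -0.0439  0.2302] yaw -3.43 zax [-1.9e-03  3.0e-04 -1.0e+00]
shift mm [ -9.5   7.2 158. ] turn 0.003 f [-0.39 -0.33  0.11] w 0.994113863963712
```

```bash
python3 -m creep '[-5,4,5,0,-4,3,10,0,0,0,15,0,0,0,20,0,0,0,20,0,0,0,10,0,0,0,0,0,0,0,0,0]' >/dev/null
python3 go.py 0.5335 -0.0505 0.091 -3.6
python3 - <<'E'
from h import *
t=grab('top','top1');s=grab('side','side1')
st=read_state()
out=np.hstack([cv2.resize(d['frame'][y:y+100,x:x+100,::-1],(400,400),interpolation=cv2.INTER_CUBIC) for d,x,y in((t,310,180),(s,320,140))])
cv2.imwrite('pics/crop2.png',out)
for d in(t,s): print(proj(d,[[.5335,-.0505,.091],st['ee_pos']]))
E
```

```text
t 4.1 tcp [ 0.5343 -0.0492  0.1521] yaw -3.32 zax [ 1.2e-03 -2.0e-04 -1.0e+00]
shift mm [-0.8  1.3 79.8] turn 0.0048 f [-0.73  0.08  0.17] w 0.9897140308573678
[[365.87249502 230.20029385]
 [367.94245114 226.35144545]]
[[369.83513033 194.4005023 ]
 [370.00205214 173.0839454 ]]
```

View pics/crop2.png

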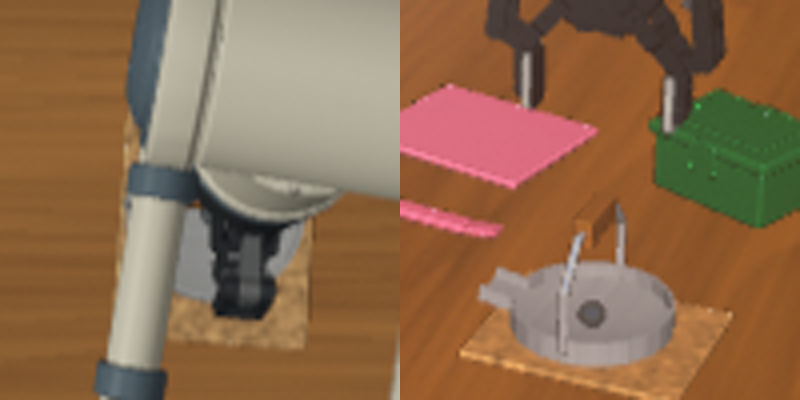

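Side crop: the fingers straddle the grip block. The block's centre is at full-image pixel ≈(369.5,195.5) and I predicted (369.8,194.4), so they agree. Descending.

```bash
python3 -m creep '[-0.5,1,10,0.003,0,0,15,0,0,0,15,0,0,0,15,0,0,0,12,0,0,0,8,0,0,0,4,0,0,0,1,0]' >/dev/null
python3 go.py 0.5335 -0.0505 0.091 -3.6
python3 -m creep '[0,0,0,0,0,0,0,0,0,0,0,0,0,0,0,0,0,0,0,0,0,0,0,0,0,0,0,0,0,0,0,0]' 20 60 >/dev/null
python3 go.py 0.5335 -0.0505 0.091 -3.6
```

```text
t 5.2 tcp [ 0.5335 -0.0502  0.0714] yaw -3.5 zax [ 3.e-04 -1.e-04 -1.e+00]
shift mm [ 0.   0.3 -0.9] turn 0.0018 f [ 0.45  0.61 -0.55] w 0.9998004034593712
t 6.2 tcp [ 0.5336 -0.0501  0.0715] yaw -3.49 zax [ 5.e-04 -0.e+00 -1.e+00]
shift mm [-0.   0.4 -0.8] turn 0.0019 f [1.35 0.28 0.47] w 0.23149832825856984
```

```bash
python3 -m creep '[0,0,0,0,0,0,0,0,0,0,0,0,0,0,0,0,0,0,0,0,0,0,0,0,0,0,0,0,0,0,0,0]' 0 60 >/dev/null
python3 go.py 0.5335 -0.0505 0.091 -3.6
python3 -m creep '[0,0,-1,0,0,0,-2,0,0,0,-3,0,0,0,-4,0,0,0,-5,0,0,0,-6,0,0,0,-6,0,0,0,-6,0]'
python3 go.py 0.5335 -0.0505 0.191 -3.6
python3 - <<'E'
from h import *
s=grab('side','side2')
cv2.imwrite('pics/crop3.png',cv2.resize(s['frame'][140:260,310:430,::-1],(480,480),interpolation=cv2.INTER_CUBIC))
E
```

```text
t 7.2 tcp [ 0.5332 -0.0501  0.0711] yaw -3.5 zax [-6.e-04  0.e+00 -1.e+00]
shift mm [ 0.3  0.3 -1.2] turn 0.0018 f [ 0.22 -0.43 -1.78] w 0.15538028429074177
time_s: 8.2
ee_pos: [0.5334, -0.0501, 0.1048]
tcp_rot: [1.0, -0.03, 0.0, 0.0]
ft_force: [0.6, -0.2, -2.2]
grip_width: 0.148
t 8.2 tcp [ 0.5334 -0.0501  0.1048] yaw -3.5 zax [ 3.e-04 -0.e+00 -1.e+00]
shift mm [  0.1   0.4 -67.5] turn 0.0018 f [ 0.6  -0.25 -2.22] w 0.14832513879686277
```

View pics/crop3.png

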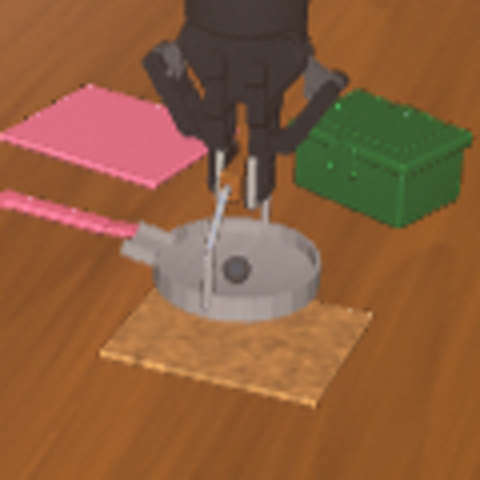

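Lifted level with the ball in the middle, centred at crop (236,268). Next: finish the lift, then do the quarter turn in place, leftwards (negative turn).

```bash
python3 -m creep '[0,0,-6,0,0,0,-7,0,0,0,-8,0,0,0,-8,0,0,0,-7,-0.02,0,0,-5,-0.04,0,0,-3,-0.06,0,0,-1,-0.08]' >/dev/null
python3 -m creep '[0,0,0,-0.1,0,0,0,-0.1,0,0,0,-0.1,0,0,0,-0.1,0,0,0,-0.1,0,0,0,-0.1,0,0,0,-0.1,0,0,0,-0.1]' >/dev/null
python3 -m creep '[0,0,0,-0.1,0,0,0,-0.1,0,0,0,-0.09,0,0,0,-0.08,0,0,0,-0.07,0,0,0,-0.06,0,0,0,-0.04,0,0,0,-0.03]'
python3 go.py 0.572 0.186 0.1687 86.4
python3 - <<'E'
from h import *
s=grab('side','side3')
cv2.imwrite('pics/crop4.png',cv2.resize(s['frame'][140:300,270:430,::-1],(560,560),interpolation=cv2.INTER_CUBIC))
E
```

```text
time_s: 11.25
ee_pos: [0.5334, -0.0502, 0.1495]
tcp_rot: [0.728, 0.686, 0.0, 0.0]
ft_force: [0.1, -0.0, -3.1]
grip_width: 0.155
t 11.25 tcp [ 0.5334 -0.0502  0.1495] yaw 86.56 zax [ 1.e-04 -1.e-04 -1.e+00]
shift mm [238.   24.4  -0.5] turn 0.0028 f [ 0.07 -0.04 -3.07] w 0.1547833534206963
```

View pics/crop4.png

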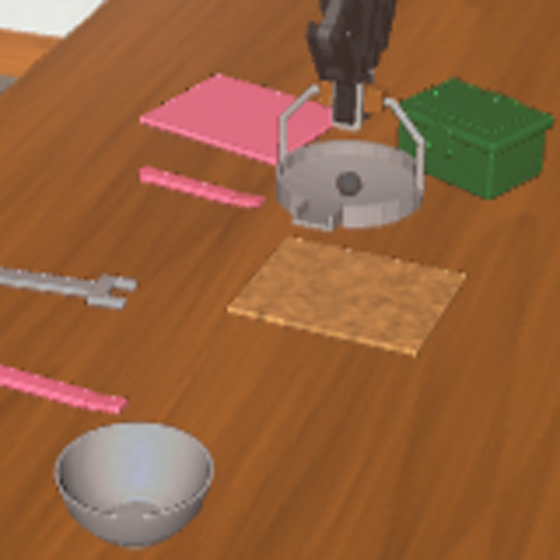

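The lip now points at the bowl, with the dish level and the ball still in the middle at crop (348,183). Next is a slow carry: 238 mm along tool x and 24 mm along tool y.

```bash
python3 -m creep '[1,0.1,0,0,2,0.2,0,0,3,0.3,0,0,4,0.4,0,0,5,0.5,0,0,6,0.6,0,0,7,0.7,0,0,8,0.8,0,0]' >/dev/null
python3 -m creep '[9,0.9,0,0,10,1,0,0,10,1,0,0,10,1,0,0,10,1,0,0,10,1,0,0,10,1,0,0,10,1,0,0]' >/dev/null
python3 go.py 0.572 0.186 0.1687 86.4
python3 -m creep '[10,1,0,0,10,1,0,0,10,1,0,0,10,1,0,0,10,1,0,0,10,1,0,0,10,1,0,0,10,1,0,0]' >/dev/null
python3 -m creep '[9,0.9,0,0,8,0.8,0,0,7,0.7,0,0,6,0.6,0,0,5,0.5,0,0,4,0.4,0,0,2,0.2,0,0,2,0.2,0,0]' >/dev/null
python3 go.py 0.572 0.186 0.1687 86.4
python3 - <<'E'
from h import *
s=grab('side','side4');t=grab('top','top4')
cv2.imwrite('pics/crop5.png',np.hstack([cv2.resize(d['frame'][y:y+120,x:x+120,::-1],(400,400),interpolation=cv2.INTER_CUBIC) for d,x,y in((s,260,190),(t,190,150))]))
E
```

```text
t 13.3 tcp [0.5521 0.0646 0.1493] yaw 86.46 zax [ 0. -0. -1.]
shift mm [122.4  12.4  -0.7] turn 0.0011 f [ 0.07 -0.36 -2.61] w 0.15632523489199665
t 15.3 tcp [0.5719 0.186  0.1493] yaw 86.45 zax [-0.e+00 -1.e-04 -1.e+00]
shift mm [ 0.1  0.1 -0.7] turn 0.0009 f [-0.89  0.11 -2.92] w 0.1528402432919674
```

View pics/crop5.png

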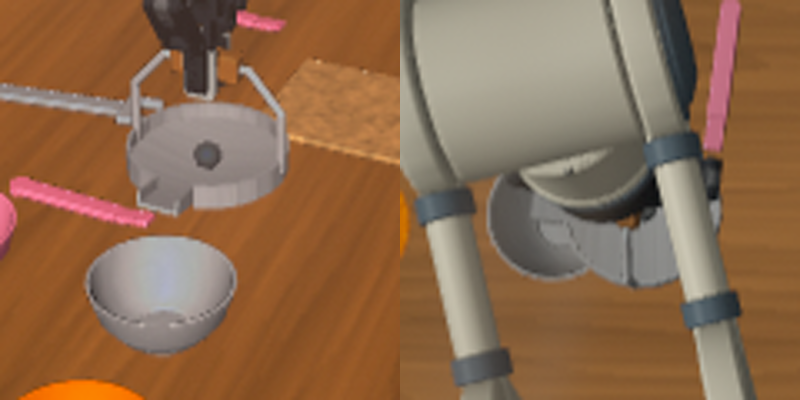

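The lip is over the bowl and the ball is central at side crop (207,155). Now a numeric check of the lip and ball from the side view.

```bash
python3 - <<'E'
from h import *
s=load('side4'); zd=.006+.1493-.0711
f=lambda u,v:(u/3.3333+260,v/3.3333+190)
print('zd',zd,'lip tip: front-lower corners mean',onplane(s,[f(161,207)],zd+.016).round(4))
print('ball',onplane(s,[f(207,155)],zd+.014).round(4),'expected dish centre',read_state()['ee_pos'][:2])
c=np.array([.572,.186]);a=np.radians(86.4);l=c+.074*np.array([np.cos(a),np.sin(a)])
print('expected lip',l,'px',proj(s,[[*l,zd+.018]]), 'bowl rim centre seen', proj(s,[[.577,.260,.045]]))
E
```

```text
zd 0.0842 lip tip: front-lower corners mean [[0.5759 0.2583 0.1002]]
ball [[0.5719 0.1887 0.0982]] expected dish centre [0.57184503 0.18603859]
expected lip [0.5766465  0.25985398] px [[307.67096003 251.6295559 ]] bowl rim centre seen [[308.27830713 273.58433063]]
```

Lip measured at (0.576,0.258) against the bowl's (0.577,0.260). The ball is within about 3 mm of centre and the dish underside is about 39 mm above the rim. I'll let it settle, then hand in.

```bash
python3 -m creep '[0,0,0,0,0,0,0,0,0,0,0,0,0,0,0,0,0,0,0,0,0,0,0,0,0,0,0,0,0,0,0,0]'; python3 -c "
from h import *
print(np.abs(read_state()['dq']).max()); print(hand_in())"
```

```text
time_s: 16.4
ee_pos: [0.5718, 0.186, 0.1493]
tcp_rot: [0.729, 0.685, -0.0, -0.0]
ft_force: [0.6, -0.2, -2.4]
grip_width: 0.155
0.009378568731767912
the job is handed in; nothing more can be done
None
```

I gripped the dish by its wooden block, lifted it level off the cork coaster and gave it a quarter turn left. I then carried it slowly to the steel bowl and handed in at about 16.4 s, still holding it.

My last checks, none of which failed or disagreed:
- **Lip over bowl:** the side view puts the lip tip at about (0.576, 0.258), and the bowl's centre at about (0.577, 0.260), so they are about 2 mm apart.
- **Height:** the underside is about 39 mm above the bowl's rim, worked out from the arm's pose.
- **Heading and level:** the dish turned about 90° and the tool axis is vertical.
- **Ball:** it sits within about 3 mm of the middle.
- **Hold:** the grip opening is steady, the wrist carries about 2.4 N, and the arm is at rest.
- **Surroundings:** nothing else looked moved in the pictures. I judged that by eye and did not measure it. In the last top view the arm hides part of the scene.

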